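# Hold an uncapped eyepiece home in its sprung tube

## Robot

A 7-joint arm with a two-finger parallel gripper is mounted at the origin on the work surface. World frame = base frame: x ahead of the robot, y to its left, z up, the work surface at z = 0. Lengths are in m, angles in rad, forces in N, time in s.
With the tool pointing down it reaches from about 0.35 to 0.9 m from the base axis. Payload 7.2 kg.
Tool frame: the origin (TCP) lies midway between the tips of the shut fingers; the grasp point (between the pads) lies 19 mm behind it; z points along the fingers, y is the line along which they close (so a half turn about z gives the same grasp; the last joint's range is limited). The gripper opens to 88 mm and grips with 3 to 60 N. Pads are 20 mm wide; open, the fingers measure 115 mm over their backs; the gripper's body (75 mm by 178 mm) begins 61 mm behind the grasp point.
Start: joints at [-1.243, 0.411, -0.013, 1.596, 0.006, 1.134, -0.082], TCP at [0.241, 0.577, 0.223] pointing down, gripper open.
Joint ranges: [-2.95, 2.95], [-0.29, 1.99], [-1.47, 1.44], [0.14, 2.54], [-1.03, 4.17], [0.13, 1.85], [-2.86, 2.86]. Speed limits (rad/s): [2.39, 2.39, 3.01, 3.01, 3.14, 3.14, 3.14].

## Interface

Orientations are given as a unit quaternion [x, y, z, w].
In Python, from rig import r gives the robot as it stands.
- The arm moves only by the shell command python3 -m handwheel 'ROWS' [OPENING] [FORCE]. ROWS is JSON, a list of rows, each an object of numbers: "tx", "ty", "tz": the shift along the tool's x, y, z in m; "wx", "wy", "wz": the turn, a rotation vector about the tool's x, y, z in degrees. In form: [{"tx": .., "ty": .., "tz": .., "wx": .., "wy": .., "wz": ..}, ...]. A call has 1 to 10 rows; each row is the pose to reach, as a shift and turn from the pose commanded when the call began, along the tool's axes at that moment; what a row does not reach only later rows make up. A row lasts 1/12 s, in which the tool goes at most 41.7 mm and 7.16 degrees, less where a joint would pass 70% of its speed; a pose out of reach is approached as far as the arm can. A call with a gripper value outside its range is refused whole. OPENING is the finger opening in m, from 0 to 0.0878, set as the call begins (- or left out, the last holds). The fingers move at their own pace and stop on an object; FORCE is the grip in N (left out, the last holds). Time passes only in rows, so rows that repeat a pose let the fingers close. It gives the time, the measured TCP pose, the force, the opening and the grip force at its end, in the units of the state.
- r.sense(): the state, without advancing time (a new reading comes with each control period).
- r.read_camera(name): name is "side" or "top" or "wrist"; returns the picture (420x560x3 uint8, blue, green, red); there is no depth.
- r.camera_info(name): a dict with "mtx" (3x3 intrinsics, pixels), "extrinsics" (4x4, takes a point from world to camera coordinates). Camera axes: x right, y up, looking along -z (the intrinsics and any distortion apply to the point x, -y, -z); pixel columns grow to the right and rows downward; lengths in m; the calibration is good to about 2 mm. A picture is of the moment at which its call begins: read the wrist's pose just before it. camera_info takes no time and is no camera call; for the wrist camera it gives the pose at the moment of the call.
- r.job_done(): hands the job in; it is judged then, once.
The state is a dict: "time_s": time; "joint_positions": joint angles; "joint_velocities": joint speeds; "joint_torque": joint torques, N m; "position": TCP position; "tcp_rot": TCP orientation; "wrist_force": force on the tool from outside, world axes, zero at the start; "wrist_torque": the same for the moment, N m; "gripper_width": opening from 0.0 (shut) to 1.0 (fully open); "gripper_force": force on a finger pad.
Only numpy, scipy, OpenCV 4.12 (cv2) and the standard library are available. Lean on these libraries where they do the work, as an engineer would, in place of code of your own. Each camera call takes 0.05 s, during which the arm holds its last target. There are 200 camera calls.

## Task

Lift the orange dust cap off the eyepiece standing in the bench tube and set it down flat in the blue tray, open side down. Then push the eyepiece straight down against the spring until its flange sits flush and firmly on the tube's rim, and finish while still holding it pressed there, so that a colleague can tighten the clamp screw. Do not touch the eyepiece's glass, pull the eyepiece out of the tube, lean on it with brute force (about 20 N is plenty, 50 N too much), or disturb the bottle, the screwdriver and the slide box.

Things in the scene. Friction and masses are not known exactly. Their poses are not given: they have to be found in the camera images.
- stand: cream bench stand, fixed: a foot plate 110 x 110 x 15 mm with an upright tube of 48 mm outer diameter, 32 mm bore, in its middle; origin at the centre of the plate's underside, on the bench; z up. A brass clamp screw sticks out of the tube on its -x side, 45 mm from the axis, 55 mm up (decoration, leave it)
- rim_center (a point): centre of the tube's mouth, in the plane of the rim, 75 mm above the bench: the hard stop for the eyepiece's flange; axes as the stand
- rim: the aluminium ring, 4 mm high, that forms the tube's rim (outer diameter 48 mm, bore 32 mm); origin at the centre of its underside, 71 mm above the bench
- plunger (a joint): sprung plunger inside the tube on which the eyepiece rests; 0 m = fully up, grows as it is pushed down; about 0.012 when the eyepiece's flange meets the rim (it could go to 0.016). The spring pushes up with 4 N at 0 and 500 N/m more, so 10 N when the flange meets the rim, and pushes the eyepiece up again when let go
- eyepiece: black microscope eyepiece, loose, about 0.18 kg, upright in the tube. Origin at the centre of its foot, z up its axis. Upwards from the origin: steel barrel 30 mm diameter, 0 to 45 mm; grey flange 48 mm, 45 to 51; black grip body 39 mm, 51 to 80; rubber eyecup 40 mm, 80 to 96 (top). At the start the flange's underside is 12 mm above the rim; home, it lies on the rim, origin 45 mm below it
- eyepiece_top (a point): centre of the eyecup's top edge plane, 96 mm above the eyepiece's origin
- lens: the eyepiece's glass, a bluish disc of 27.6 mm diameter, sunk 4 mm below the eyecup's top edge; origin at the centre of its underside, axes as the eyepiece; not to be touched
- cap: orange plastic dust cap, loose, about 0.03 kg: a round cup turned upside down over the eyecup, 48 mm outer diameter, 26 mm high, inside 43 mm diameter and 23 mm deep, loose fit. Origin at the centre of its lower open edge, z up towards its closed top (26 mm). At the start the origin is 73 mm above the eyepiece's origin
- tray: shallow blue tray, fixed, 140 x 140 mm, 12 mm high, walls 4 mm, floor 4 mm thick; origin at the centre of its underside, on the bench
- cleaner: small amber bottle, 44 mm diameter, 75 mm tall, bystander; origin at the centre of its foot
- driver: screwdriver, 150 mm long, lying on the bench, bystander
- slidebox: green slide box, 85 x 100 x 34 mm, bystander; origin at the centre of its underside
Mind the look-alikes: they are no part of the job. Leave any yellow look-alike of the eyepiece alone.

How it is judged:
By the outcome, as a careful person would: the job done as asked, in the order asked, and still so for the second after the job is handed in, while the arm keeps its last pose, push and grip.
It also fails if it takes over 59 s, if anything falls off the work surface, if the arm or the gripper's body presses on something with over 40 N, if the wrist force passes 120 N, or if a joint passes its speed limit or range.

## Working session

There is one attempt and no reset: what is moved stays moved. The work goes in short steps, Python scripts to look and compute and a shell command to move; the robot and the scene stay as the last step left them, time stands still between calls to the robot, and variables do not carry over. Pictures are saved under pics/ and viewed, at most 10 in all, crops included, and the job is handed in when it is done.

```bash
mkdir -p pics
python3 - <<'E'
from rig import r
import cv2,numpy as np
s=r.sense();print(s['position'],s['tcp_rot'],s['gripper_width'],s['time_s'])
a=r.read_camera("top");b=r.read_camera("side")
cv2.imwrite("pics/top.png",a);cv2.imwrite("pics/side.png",b)
for n in("top","side"):
  i=r.camera_info(n);print(np.round(i['mtx'],1).tolist(),np.round(i['extrinsics'],3).tolist(),[k for k in i])
E
```

```text
[0.24078624 0.57619554 0.22182211] [ 1.96571667e-01  9.80489127e-01 -7.98770532e-04 -1.14703824e-04] 0.9978605740564533 0.0
[[412.0, 0.0, 279.7], [0.0, 412.0, 207.1], [0.0, 0.0, 1.0]] [[-0.024, -1.0, 0.003, 0.009], [0.978, -0.023, 0.208, -0.615], [-0.208, 0.008, 0.978, -1.149], [0.0, 0.0, 0.0, 1.0]] ['mtx', 'extrinsics']
[[454.8, 0.0, 276.4], [0.0, 454.8, 201.7], [0.0, 0.0, 1.0]] [[0.745, -0.667, 0.022, -0.439], [0.415, 0.489, 0.767, -0.321], [-0.523, -0.562, 0.641, -0.898], [0.0, 0.0, 0.0, 1.0]] ['mtx', 'extrinsics']
```

View pics/top.png

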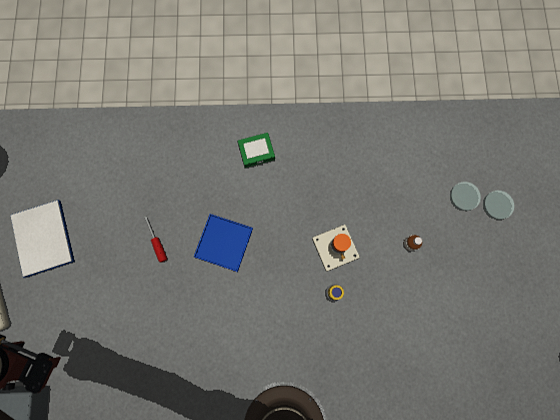

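View pics/side.png

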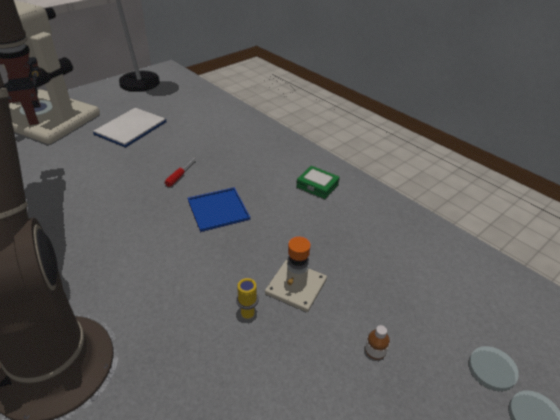

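```bash
cat > h.py <<'E'
from rig import r
import cv2,numpy as np
from scipy.spatial.transform import Rotation as R
def ray(i,px):
    K,E=i['mtx'],np.array(i['extrinsics'])
    d=np.linalg.inv(K)@[px[0],px[1],1]; d=E[:3,:3].T@(d*[1,-1,-1])
    return -E[:3,:3].T@E[:3,3],d
def onz(i,px,z):
    o,d=ray(i,px);return o+d*(z-o[2])/d[2]
def blob(im,lo,hi,box=None):
    m=cv2.inRange(cv2.cvtColor(im,cv2.COLOR_BGR2HSV),lo,hi)
    if box: k=np.zeros_like(m);x0,y0,x1,y1=box;k[y0:y1,x0:x1]=1;m*=k
    n,l,s,c=cv2.connectedComponentsWithStats(m);j=1+s[1:,4].argmax()
    return c[j],s[j],(l==j)
def go(p):
    s=r.sense();q=R.from_quat(s['tcp_rot']);return q.inv().apply(np.array(p)-s['position'])
E
python3 - <<'E'
from h import *
t=cv2.imread("pics/top.png");s=cv2.imread("pics/side.png");it=r.camera_info("top");iz=r.camera_info("side")
c,st,_=blob(t,(5,150,120),(18,255,255),(320,225,365,260));print(c,st)
p=onz(it,c,.138);print('cap top',p)
c2,st2,_=blob(s,(5,150,120),(18,255,255),(280,230,320,265));print(c2,st2,'cap side',onz(iz,c2,.13))
c,st,m=blob(t,(105,150,60),(130,255,255),(180,200,270,280));print(c,st)
tr=onz(it,c,.008);print('tray',tr)
pts=np.argwhere(m)[:,::-1];b=cv2.minAreaRect(np.array([onz(it,q,.008)[:2]*1000 for q in pts],np.float32));print(b)
c2,_,_=blob(s,(105,150,60),(130,255,255),(180,180,260,240));print('tray side',onz(iz,c2,.008))
for n,q,z in(('yel',(336,293),.09),('bottle',(414,243),.06)):print(n,onz(it,q,z))
print(R.from_quat(r.sense()['tcp_rot']).as_matrix().round(3))
print(go([p[0],p[1],.25]),np.linalg.norm(p[:2]))
E
```

```text
[341.69787234 241.96170213] [333 234  18  17 235]
cap top [ 0.49889638 -0.17114723  0.138     ]
[298.95539033 244.39776952] [289 237  21  16 269] cap side [ 0.50434233 -0.16466071  0.13      ]
[223.12452652 242.33948864] [ 194  214   59   58 2112]
tray [0.52211724 0.16785314 0.008     ]
((523.0922241210938, 168.2939453125), (140.995849609375, 139.05413818359375), 70.11122131347656)
tray side [0.51812517 0.16305317 0.008     ]
yel [ 0.36374716 -0.15513034  0.09      ]
bottle [ 0.50049034 -0.39336566  0.06      ]
[[-0.923  0.386 -0.   ]
 [ 0.386  0.923 -0.001]
 [-0.    -0.001 -1.   ]]
[-0.52623525 -0.59016308 -0.02718082] 0.527436224706369
```

```bash
R='' ; python3 -m handwheel '[{"tx":-0.526,"ty":-0.590,"tz":-0.06},{"tx":-0.526,"ty":-0.590,"tz":-0.06},{"tx":-0.526,"ty":-0.590,"tz":-0.06},{"tx":-0.526,"ty":-0.590,"tz":-0.06},{"tx":-0.526,"ty":-0.590,"tz":-0.06},{"tx":-0.526,"ty":-0.590,"tz":-0.06},{"tx":-0.526,"ty":-0.590,"tz":-0.06},{"tx":-0.526,"ty":-0.590,"tz":-0.06},{"tx":-0.526,"ty":-0.590,"tz":-0.06},{"tx":-0.526,"ty":-0.590,"tz":-0.06}]' 0.0878 10; python3 -c "
from h import *
print(go([.5015,-.168,.27]))"
```

```text
[-0.52742685 -0.58628488 -0.04718641]invalid input at $[0]: expected keys tx, ty, tz, wx, wy, wz
```

```bash
python3 -m handwheel '[{"tx":-0.526,"ty":-0.590,"tz":-0.06,"wx":0,"wy":0,"wz":0},{"tx":-0.526,"ty":-0.590,"tz":-0.06,"wx":0,"wy":0,"wz":0},{"tx":-0.526,"ty":-0.590,"tz":-0.06,"wx":0,"wy":0,"wz":0},{"tx":-0.526,"ty":-0.590,"tz":-0.06,"wx":0,"wy":0,"wz":0},{"tx":-0.526,"ty":-0.590,"tz":-0.06,"wx":0,"wy":0,"wz":0},{"tx":-0.526,"ty":-0.590,"tz":-0.06,"wx":0,"wy":0,"wz":0},{"tx":-0.526,"ty":-0.590,"tz":-0.06,"wx":0,"wy":0,"wz":0},{"tx":-0.526,"ty":-0.590,"tz":-0.06,"wx":0,"wy":0,"wz":0},{"tx":-0.526,"ty":-0.590,"tz":-0.06,"wx":0,"wy":0,"wz":0},{"tx":-0.526,"ty":-0.590,"tz":-0.06,"wx":0,"wy":0,"wz":0}]' 0.0878 10; python3 -c "
from h import *
print(go([.5015,-.168,.27]),r.sense()['time_s'])"
```

```text
time_s: 0.93
position: [0.3765, 0.1818, 0.2543]
tcp_rot: [0.197, 0.98, 0.0, -0.0]
wrist_force: [1.6, 0.4, 0.2]
gripper_width: 1.0
gripper_force: 0.0
[-0.25016342 -0.27462245 -0.01583259] 0.9333
```

```bash
python3 -m handwheel '[{"tx":-0.25,"ty":-0.275,"tz":-0.015,"wx":0,"wy":0,"wz":0},{"tx":-0.25,"ty":-0.275,"tz":-0.015,"wx":0,"wy":0,"wz":0},{"tx":-0.25,"ty":-0.275,"tz":-0.015,"wx":0,"wy":0,"wz":0},{"tx":-0.25,"ty":-0.275,"tz":-0.015,"wx":0,"wy":0,"wz":0},{"tx":-0.25,"ty":-0.275,"tz":-0.015,"wx":0,"wy":0,"wz":0},{"tx":-0.25,"ty":-0.275,"tz":-0.015,"wx":0,"wy":0,"wz":0},{"tx":-0.25,"ty":-0.275,"tz":-0.015,"wx":0,"wy":0,"wz":0},{"tx":-0.25,"ty":-0.275,"tz":-0.015,"wx":0,"wy":0,"wz":0},{"tx":-0.25,"ty":-0.275,"tz":-0.015,"wx":0,"wy":0,"wz":0},{"tx":-0.25,"ty":-0.275,"tz":-0.015,"wx":0,"wy":0,"wz":0}]'; python3 -m handwheel '[{"tx":0,"ty":0,"tz":0,"wx":0,"wy":0,"wz":0},{"tx":0,"ty":0,"tz":0,"wx":0,"wy":0,"wz":0},{"tx":0,"ty":0,"tz":0,"wx":0,"wy":0,"wz":0}]'; python3 -c "
from h import *
i=r.camera_info('wrist');a=r.read_camera('wrist');cv2.imwrite('pics/w1.png',a)
c,st,m=blob(a,(5,150,80),(18,255,255));print(c,st)
print(onz(i,c,.141)); print(go([.5015,-.168,.27]),r.sense()['time_s'])"
```

```text
time_s: 1.77
position: [0.5017, -0.1739, 0.2694]
tcp_rot: [0.2, 0.98, -0.002, 0.001]
wrist_force: [-1.3, 0.2, -0.6]
gripper_width: 0.997
gripper_force: 0.0
time_s: 2.02
position: [0.5009, -0.1647, 0.2688]
tcp_rot: [0.196, 0.981, 0.0, -0.0]
wrist_force: [-0.5, 0.5, -0.3]
gripper_width: 1.002
gripper_force: 0.0
[275.17744755 200.72027972] [ 249  172   54   59 2288]
[ 0.49700153 -0.16804423  0.141     ]
[-0.00174325 -0.00293691 -0.00101548] 2.0667
```

View pics/w1.png

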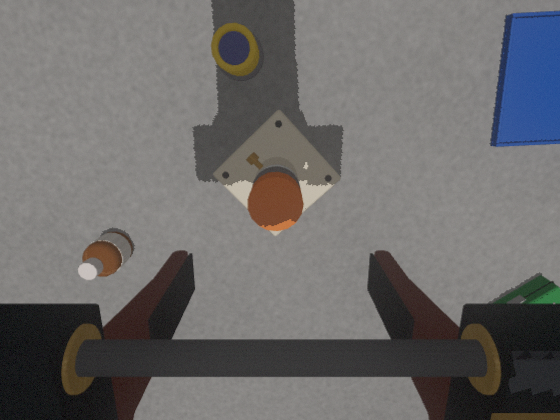

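```bash
python3 -c "
from h import *
print(onz(r.camera_info('wrist'),(275.7,204),.141),go([.4995,-.169,.119]))"
```

```text
[ 0.4999985  -0.16863778  0.141     ] [-0.00038158 -0.00472957  0.1499843 ]
```

```bash
python3 -m handwheel '[{"tx":0,"ty":-0.0045,"tz":0.03,"wx":0,"wy":0,"wz":0},{"tx":0,"ty":-0.0045,"tz":0.06,"wx":0,"wy":0,"wz":0},{"tx":0,"ty":-0.0045,"tz":0.09,"wx":0,"wy":0,"wz":0},{"tx":0,"ty":-0.0045,"tz":0.11,"wx":0,"wy":0,"wz":0},{"tx":0,"ty":-0.0045,"tz":0.13,"wx":0,"wy":0,"wz":0},{"tx":0,"ty":-0.0045,"tz":0.14,"wx":0,"wy":0,"wz":0},{"tx":0,"ty":-0.0045,"tz":0.15,"wx":0,"wy":0,"wz":0},{"tx":0,"ty":-0.0045,"tz":0.15,"wx":0,"wy":0,"wz":0},{"tx":0,"ty":-0.0045,"tz":0.15,"wx":0,"wy":0,"wz":0},{"tx":0,"ty":-0.0045,"tz":0.15,"wx":0,"wy":0,"wz":0}]' ; python3 -c "
from h import *
print(go([.4995,-.169,.119]))"
```

```text
time_s: 2.9
position: [0.5002, -0.1704, 0.1202]
tcp_rot: [0.197, 0.981, 0.0, 0.001]
wrist_force: [-0.7, -0.2, 0.2]
gripper_width: 1.001
gripper_force: 0.0
[0.00114413 0.00102023 0.001191  ]
```

```bash
python3 -m handwheel '[{"tx":0,"ty":0,"tz":0,"wx":0,"wy":0,"wz":0},{"tx":0,"ty":0,"tz":0,"wx":0,"wy":0,"wz":0},{"tx":0,"ty":0,"tz":0,"wx":0,"wy":0,"wz":0},{"tx":0,"ty":0,"tz":0,"wx":0,"wy":0,"wz":0},{"tx":0,"ty":0,"tz":0,"wx":0,"wy":0,"wz":0},{"tx":0,"ty":0,"tz":0,"wx":0,"wy":0,"wz":0},{"tx":0,"ty":0,"tz":0,"wx":0,"wy":0,"wz":0},{"tx":0,"ty":0,"tz":0,"wx":0,"wy":0,"wz":0}]' 0.02 8
```

```text
time_s: 3.57
position: [0.4995, -0.1702, 0.1192]
tcp_rot: [0.197, 0.98, 0.0, 0.0]
wrist_force: [0.8, -0.2, 0.7]
gripper_width: 0.551
gripper_force: 8.0
```

```bash
python3 -m handwheel '[{"tx":0,"ty":0,"tz":-0.006,"wx":0,"wy":0,"wz":0},{"tx":0,"ty":0,"tz":-0.012,"wx":0,"wy":0,"wz":0},{"tx":0,"ty":0,"tz":-0.018,"wx":0,"wy":0,"wz":0},{"tx":0,"ty":0,"tz":-0.024,"wx":0,"wy":0,"wz":0},{"tx":0,"ty":0,"tz":-0.030,"wx":0,"wy":0,"wz":0},{"tx":0,"ty":0,"tz":-0.036,"wx":0,"wy":0,"wz":0},{"tx":0,"ty":0,"tz":-0.05,"wx":0,"wy":0,"wz":0},{"tx":0,"ty":0,"tz":-0.07,"wx":0,"wy":0,"wz":0},{"tx":0,"ty":0,"tz":-0.08,"wx":0,"wy":0,"wz":0},{"tx":0,"ty":0,"tz":-0.08,"wx":0,"wy":0,"wz":0}]' 0.02 8;  python3 -c "
from h import *
i=r.camera_info('wrist');a=r.read_camera('wrist');cv2.imwrite('pics/w2.png',np.hstack([a,r.read_camera('side')])[::1]);b=cv2.imread('pics/w2.png');cv2.imwrite('pics/w2.png',cv2.resize(b,(800,300)))
print(go([.521,.1665,.15]))"
```

```text
time_s: 4.4
position: [0.5007, -0.1708, 0.2015]
tcp_rot: [0.197, 0.98, 0.0, 0.002]
wrist_force: [0.5, 1.4, -0.3]
gripper_width: 0.551
gripper_force: 8.0
[0.10990176 0.31892662 0.04926332]
```

View pics/w2.png

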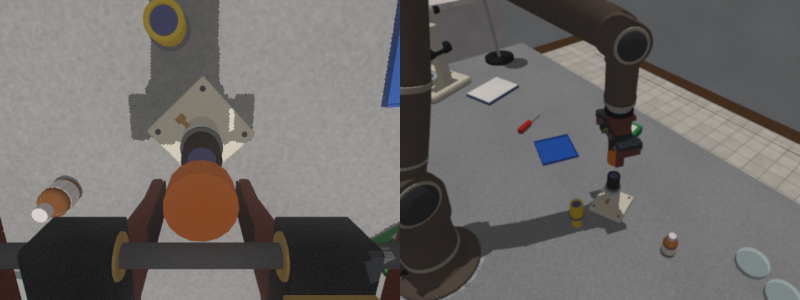

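```bash
python3 -m handwheel '[{"tx":0.0138,"ty":0.04,"tz":0,"wx":0,"wy":0,"wz":0},{"tx":0.0275,"ty":0.08,"tz":0,"wx":0,"wy":0,"wz":0},{"tx":0.041,"ty":0.12,"tz":0,"wx":0,"wy":0,"wz":0},{"tx":0.055,"ty":0.16,"tz":0,"wx":0,"wy":0,"wz":0},{"tx":0.069,"ty":0.20,"tz":0,"wx":0,"wy":0,"wz":0},{"tx":0.083,"ty":0.24,"tz":0.02,"wx":0,"wy":0,"wz":0},{"tx":0.096,"ty":0.28,"tz":0.04,"wx":0,"wy":0,"wz":0},{"tx":0.110,"ty":0.318,"tz":0.06,"wx":0,"wy":0,"wz":0},{"tx":0.110,"ty":0.318,"tz":0.09,"wx":0,"wy":0,"wz":0},{"tx":0.110,"ty":0.318,"tz":0.12,"wx":0,"wy":0,"wz":0}]';python3 -m handwheel '[{"tx":0,"ty":0,"tz":0.02,"wx":0,"wy":0,"wz":0},{"tx":0,"ty":0,"tz":0.03,"wx":0,"wy":0,"wz":0},{"tx":0,"ty":0,"tz":0.04,"wx":0,"wy":0,"wz":0},{"tx":0,"ty":0,"tz":0.04,"wx":0,"wy":0,"wz":0},{"tx":0,"ty":0,"tz":0.04,"wx":0,"wy":0,"wz":0}]'; python3 -c "
from h import *
a=r.read_camera('wrist');cv2.imwrite('pics/w3.png',a)
print(go([.521,.1665,.008]))"
```

```text
time_s: 5.33
position: [0.5192, 0.1709, 0.0763]
tcp_rot: [0.193, 0.981, 0.001, -0.001]
wrist_force: [-1.0, -0.0, -1.6]
gripper_width: 0.548
gripper_force: 8.0
time_s: 5.75
position: [0.5208, 0.1651, 0.0394]
tcp_rot: [0.197, 0.98, -0.0, 0.0]
wrist_force: [-0.4, 0.1, -0.1]
gripper_width: 0.551
gripper_force: 8.0
[0.00075049 0.00095399 0.03203005]
```

View pics/w3.png

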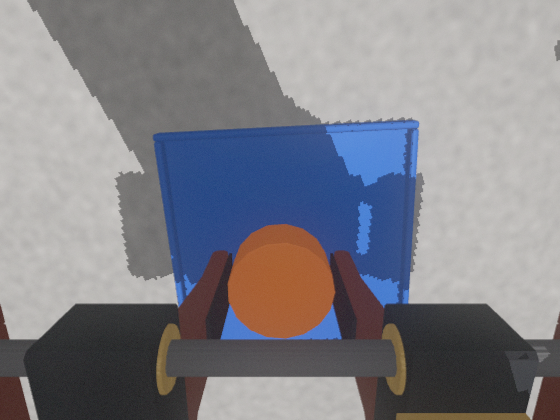

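```bash
python3 -m handwheel '[{"tx":0,"ty":0,"tz":0.01,"wx":0,"wy":0,"wz":0},{"tx":0,"ty":0,"tz":0.018,"wx":0,"wy":0,"wz":0},{"tx":0,"ty":0,"tz":0.023,"wx":0,"wy":0,"wz":0},{"tx":0,"ty":0,"tz":0.026,"wx":0,"wy":0,"wz":0},{"tx":0,"ty":0,"tz":0.028,"wx":0,"wy":0,"wz":0},{"tx":0,"ty":0,"tz":0.029,"wx":0,"wy":0,"wz":0},{"tx":0,"ty":0,"tz":0.030,"wx":0,"wy":0,"wz":0},{"tx":0,"ty":0,"tz":0.030,"wx":0,"wy":0,"wz":0},{"tx":0,"ty":0,"tz":0.030,"wx":0,"wy":0,"wz":0}]'
```

```text
time_s: 6.55
position: [0.5206, 0.1655, 0.0093]
tcp_rot: [0.197, 0.98, 0.0, 0.0]
wrist_force: [-0.0, 0.0, 0.1]
gripper_width: 0.551
gripper_force: 8.0
```

```bash
python3 -m handwheel '[{"tx":0,"ty":0,"tz":0.0005,"wx":0,"wy":0,"wz":0},{"tx":0,"ty":0,"tz":0.001,"wx":0,"wy":0,"wz":0},{"tx":0,"ty":0,"tz":0.001,"wx":0,"wy":0,"wz":0},{"tx":0,"ty":0,"tz":0.0015,"wx":0,"wy":0,"wz":0},{"tx":0,"ty":0,"tz":0.0015,"wx":0,"wy":0,"wz":0},{"tx":0,"ty":0,"tz":0.0015,"wx":0,"wy":0,"wz":0}]'
```

```text
time_s: 7.05
position: [0.5206, 0.1655, 0.008]
tcp_rot: [0.197, 0.98, 0.0, 0.0]
wrist_force: [-1.9, -1.4, 3.8]
gripper_width: 0.55
gripper_force: 8.0
```

```bash
python3 -m handwheel '[{"tx":0,"ty":0,"tz":0,"wx":0,"wy":0,"wz":0},{"tx":0,"ty":0,"tz":0,"wx":0,"wy":0,"wz":0},{"tx":0,"ty":0,"tz":0,"wx":0,"wy":0,"wz":0},{"tx":0,"ty":0,"tz":0,"wx":0,"wy":0,"wz":0},{"tx":0,"ty":0,"tz":-0.01,"wx":0,"wy":0,"wz":0},{"tx":0,"ty":0,"tz":-0.03,"wx":0,"wy":0,"wz":0},{"tx":0,"ty":0,"tz":-0.07,"wx":0,"wy":0,"wz":0},{"tx":0,"ty":0,"tz":-0.11,"wx":0,"wy":0,"wz":0},{"tx":0,"ty":0,"tz":-0.15,"wx":0,"wy":0,"wz":0},{"tx":0,"ty":0,"tz":-0.19,"wx":0,"wy":0,"wz":0}]' 0.08; python3 -m handwheel '[{"tx":-0.0138,"ty":-0.04,"tz":0,"wx":0,"wy":0,"wz":0},{"tx":-0.0275,"ty":-0.08,"tz":0,"wx":0,"wy":0,"wz":0},{"tx":-0.041,"ty":-0.12,"tz":0,"wx":0,"wy":0,"wz":0},{"tx":-0.055,"ty":-0.16,"tz":0,"wx":0,"wy":0,"wz":0},{"tx":-0.069,"ty":-0.20,"tz":0,"wx":0,"wy":0,"wz":0},{"tx":-0.083,"ty":-0.24,"tz":0,"wx":0,"wy":0,"wz":0},{"tx":-0.096,"ty":-0.28,"tz":0,"wx":0,"wy":0,"wz":0},{"tx":-0.110,"ty":-0.318,"tz":0,"wx":0,"wy":0,"wz":0},{"tx":-0.110,"ty":-0.318,"tz":0,"wx":0,"wy":0,"wz":0},{"tx":-0.110,"ty":-0.318,"tz":0,"wx":0,"wy":0,"wz":0}]';  python3 -c "
from h import *
i=r.camera_info('wrist');a=r.read_camera('wrist');b=r.read_camera('top')
cv2.imwrite('pics/w4.png',np.hstack([cv2.resize(a,(400,300)),cv2.resize(b[180:300,170:370],(400,300))]))
print(go([.4995,-.1695,.096]))"
```

```text
time_s: 7.88
position: [0.5202, 0.165, 0.2003]
tcp_rot: [0.197, 0.98, -0.0, 0.0]
wrist_force: [1.4, 0.3, -0.0]
gripper_width: 0.906
gripper_force: 0.0
time_s: 8.72
position: [0.4986, -0.1736, 0.1984]
tcp_rot: [0.2, 0.98, -0.0, 0.0]
wrist_force: [0.4, 0.3, 0.1]
gripper_width: 0.913
gripper_force: 0.0
[-3.51654938e-05 -7.18589890e-05  1.01904216e-01]
```

View pics/w4.png

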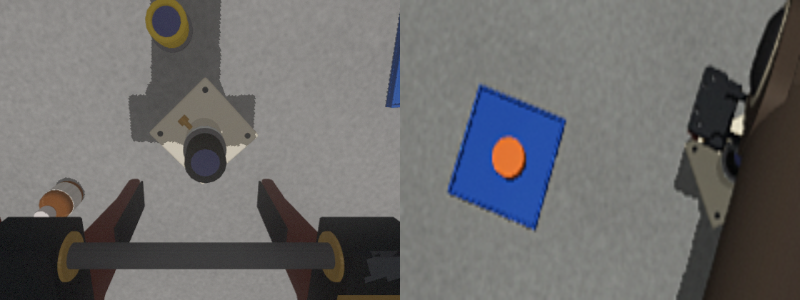

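```bash
python3 -m handwheel '[{"tx":0,"ty":0,"tz":0.03,"wx":0,"wy":0,"wz":0},{"tx":0,"ty":0,"tz":0.05,"wx":0,"wy":0,"wz":0},{"tx":0,"ty":0,"tz":0.07,"wx":0,"wy":0,"wz":0},{"tx":0,"ty":0,"tz":0.085,"wx":0,"wy":0,"wz":0},{"tx":0,"ty":0,"tz":0.095,"wx":0,"wy":0,"wz":0},{"tx":0,"ty":0,"tz":0.1,"wx":0,"wy":0,"wz":0},{"tx":0,"ty":0,"tz":0.102,"wx":0,"wy":0,"wz":0},{"tx":0,"ty":0,"tz":0.102,"wx":0,"wy":0,"wz":0},{"tx":0,"ty":0,"tz":0.102,"wx":0,"wy":0,"wz":0},{"tx":0,"ty":0,"tz":0.102,"wx":0,"wy":0,"wz":0}]'; python3 -c "
from h import *
print(go([.4995,-.1695,.0955]))"
```

```text
time_s: 9.65
position: [0.5, -0.1704, 0.0965]
tcp_rot: [0.197, 0.98, 0.0, 0.001]
wrist_force: [0.3, -0.0, 0.7]
gripper_width: 0.914
gripper_force: 0.0
[0.00078918 0.00059575 0.0009575 ]
```

```bash
python3 -m handwheel '[{"tx":0,"ty":0,"tz":0.0005,"wx":0,"wy":0,"wz":0},{"tx":0,"ty":0,"tz":0.0005,"wx":0,"wy":0,"wz":0},{"tx":0,"ty":0,"tz":0.0005,"wx":0,"wy":0,"wz":0},{"tx":0,"ty":0,"tz":0.0005,"wx":0,"wy":0,"wz":0},{"tx":0,"ty":0,"tz":0.0005,"wx":0,"wy":0,"wz":0},{"tx":0,"ty":0,"tz":0.0005,"wx":0,"wy":0,"wz":0},{"tx":0,"ty":0,"tz":0.0005,"wx":0,"wy":0,"wz":0},{"tx":0,"ty":0,"tz":0.0005,"wx":0,"wy":0,"wz":0}]' 0.02 35; python3 -c "
from h import *
print(r.sense()['wrist_force'],r.sense()['wrist_torque'])"
```

```text
time_s: 10.32
position: [0.4995, -0.1702, 0.0952]
tcp_rot: [0.197, 0.98, 0.0, 0.0]
wrist_force: [0.2, -0.1, 0.7]
gripper_width: 0.444
gripper_force: 35.0
[ 0.23389405 -0.14125505  0.72772962] [ 0.11096805 -0.0192424   0.03461827]
```

```bash
python3 -m handwheel '[{"tx":0,"ty":0,"tz":0.002,"wx":0,"wy":0,"wz":0},{"tx":0,"ty":0,"tz":0.004,"wx":0,"wy":0,"wz":0},{"tx":0,"ty":0,"tz":0.006,"wx":0,"wy":0,"wz":0},{"tx":0,"ty":0,"tz":0.008,"wx":0,"wy":0,"wz":0},{"tx":0,"ty":0,"tz":0.0095,"wx":0,"wy":0,"wz":0},{"tx":0,"ty":0,"tz":0.0105,"wx":0,"wy":0,"wz":0},{"tx":0,"ty":0,"tz":0.0105,"wx":0,"wy":0,"wz":0},{"tx":0,"ty":0,"tz":0.0105,"wx":0,"wy":0,"wz":0},{"tx":0,"ty":0,"tz":0.0105,"wx":0,"wy":0,"wz":0}]'
```

```text
time_s: 11.07
position: [0.4999, -0.1704, 0.085]
tcp_rot: [0.197, 0.98, 0.0, 0.0]
wrist_force: [-1.5, 1.6, 6.4]
gripper_width: 0.447
gripper_force: 35.0
```

```bash
python3 -m handwheel '[{"tx":0,"ty":0,"tz":0.0005,"wx":0,"wy":0,"wz":0},{"tx":0,"ty":0,"tz":0.001,"wx":0,"wy":0,"wz":0},{"tx":0,"ty":0,"tz":0.0015,"wx":0,"wy":0,"wz":0},{"tx":0,"ty":0,"tz":0.0015,"wx":0,"wy":0,"wz":0},{"tx":0,"ty":0,"tz":0.0015,"wx":0,"wy":0,"wz":0},{"tx":0,"ty":0,"tz":0.0015,"wx":0,"wy":0,"wz":0}]';python3 -m handwheel '[{"tx":0,"ty":0,"tz":0.0003,"wx":0,"wy":0,"wz":0},{"tx":0,"ty":0,"tz":0.0005,"wx":0,"wy":0,"wz":0},{"tx":0,"ty":0,"tz":0.0005,"wx":0,"wy":0,"wz":0},{"tx":0,"ty":0,"tz":0.0005,"wx":0,"wy":0,"wz":0}]'
```

```text
time_s: 11.57
position: [0.4999, -0.1704, 0.0835]
tcp_rot: [0.197, 0.98, 0.0, 0.0]
wrist_force: [-0.3, 1.8, 7.8]
gripper_width: 0.446
gripper_force: 35.0
time_s: 11.9
position: [0.5, -0.1704, 0.0833]
tcp_rot: [0.197, 0.98, 0.0, 0.001]
wrist_force: [-0.7, 2.0, 10.0]
gripper_width: 0.45
gripper_force: 35.0
```

```bash
python3 -m handwheel '[{"tx":0,"ty":0,"tz":0.0003,"wx":0,"wy":0,"wz":0},{"tx":0,"ty":0,"tz":0.0006,"wx":0,"wy":0,"wz":0},{"tx":0,"ty":0,"tz":0.0006,"wx":0,"wy":0,"wz":0},{"tx":0,"ty":0,"tz":0.0006,"wx":0,"wy":0,"wz":0},{"tx":0,"ty":0,"tz":0.0006,"wx":0,"wy":0,"wz":0}]'
```

```text
time_s: 12.32
position: [0.5, -0.1704, 0.0832]
tcp_rot: [0.197, 0.98, 0.0, 0.001]
wrist_force: [-4.0, 2.6, 16.2]
gripper_width: 0.45
gripper_force: 35.0
```

```bash
python3 -m handwheel '[{"tx":0,"ty":0,"tz":0.0003,"wx":0,"wy":0,"wz":0},{"tx":0,"ty":0,"tz":0.0003,"wx":0,"wy":0,"wz":0},{"tx":0,"ty":0,"tz":0.0003,"wx":0,"wy":0,"wz":0},{"tx":0,"ty":0,"tz":0.0003,"wx":0,"wy":0,"wz":0},{"tx":0,"ty":0,"tz":0.0003,"wx":0,"wy":0,"wz":0},{"tx":0,"ty":0,"tz":0.0003,"wx":0,"wy":0,"wz":0}]'; python3 -c "
from h import *
b=r.read_camera('side')[210:330,220:380];a=r.read_camera('wrist')
cv2.imwrite('pics/f.png',np.hstack([cv2.resize(a,(400,300)),cv2.resize(b,(400,300))]));print(r.sense()['wrist_force'],r.sense()['wrist_torque'])"
```

```text
time_s: 12.82
position: [0.5001, -0.1704, 0.0831]
tcp_rot: [0.197, 0.98, 0.001, 0.001]
wrist_force: [-4.0, 3.3, 19.5]
gripper_width: 0.45
gripper_force: 35.0
[-4.76012441  2.97915452 20.90286317] [ 0.50853045  0.96154211 -0.02337758]
```

View pics/f.png

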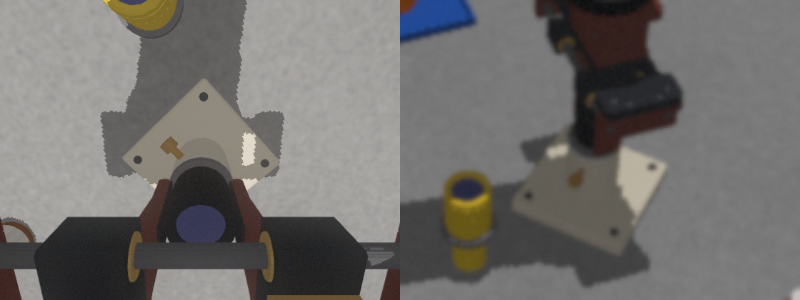

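```bash
python3 -m handwheel '[{"tx":0.0002,"ty":0,"tz":0,"wx":0,"wy":0,"wz":0},{"tx":0.0004,"ty":0,"tz":0,"wx":0,"wy":0,"wz":0},{"tx":0.0004,"ty":0,"tz":0,"wx":0,"wy":0,"wz":0},{"tx":0.0004,"ty":0,"tz":0,"wx":0,"wy":0,"wz":0},{"tx":0.0004,"ty":0,"tz":0,"wx":0,"wy":0,"wz":0},{"tx":0.0004,"ty":0,"tz":0,"wx":0,"wy":0,"wz":0}]'; python3 -c "
from h import *
s=r.sense();print(s['wrist_force'],s['wrist_torque'],s['position'])"
```

```text
time_s: 13.42
position: [0.5, -0.1704, 0.0832]
tcp_rot: [0.197, 0.98, 0.0, 0.001]
wrist_force: [-2.9, 2.0, 18.3]
gripper_width: 0.447
gripper_force: 35.0
[-2.8819951   2.00287997 18.25868068] [ 0.42665319  0.74162861 -0.06979373] [ 0.50003382 -0.17041673  0.08315269]
```

```bash
python3 -c "
from rig import r
print(r.job_done())"
```

```text
the job is handed in; nothing more can be done
None
```

I handed the job in at about 13.4 s: the cap lies open side down in the blue tray, and the arm is still gripping the eyepiece and pressing it on the rim with about 18 N. I judged the flange flush from the 12 mm of downward travel and the sharp rise in force, because the final picture was too blurred to show it.

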